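# Fetch the mixing rod from the sliding-cover case and stand it in the jug

## Robot

A 7-joint arm with a two-finger parallel gripper is mounted at the origin on the work surface. World frame = base frame: x ahead of the robot, y to its left, z up, the work surface at z = 0. Lengths are in m, angles in rad, forces in N, time in s.
With the tool pointing down it reaches from about 0.4 to 0.85 m from the base axis. Payload 6.9 kg.
Tool frame: the origin (TCP) lies midway between the tips of the shut fingers; the grasp point (between the pads) lies behind it (ctrl.pinch_z is the z of the grasp point in the tool frame, in m); z points along the fingers, y is the direction in which the jaws open and shut (so a half turn about z gives the same grasp; the last joint's range is limited). The gripper opens to 85 mm and grips with 20 to 120 N. Pads are 22 mm wide; open, the fingers measure 114 mm over their backs; the gripper's body (76 mm by 85 mm) begins 54 mm behind the grasp point. The pads swing forward as they close: fully open they stand 13 mm farther back than shut.
Start: joints at [1.3, 0.507, -0.238, 1.5, 0.126, 1.149, -0.155], TCP at [0.23, -0.581, 0.21] pointing down, gripper open.
Joint ranges: [-3.08, 3.08], [-0.24, 2.05], [-1.43, 1.35], [0, 2.5], [-1.52, 4.66], [0.17, 1.96], [-2.89, 2.89]. Speed limits (rad/s): [2.39, 2.39, 3.14, 3.14, 3.14, 3.14, 3.14].

## Interface

Orientations are given as a unit quaternion [w, x, y, z].
In Python, from station import ctrl, get_state, vision, ticket, models gives the robot as it stands. Calls block until the motion is done:
- ctrl.movep(position, orientation): joint-space move of the TCP to a pose.
- ctrl.movel(position, frame=None, max_speed=0.15): straight line of the TCP; frame=None keeps the orientation; max_speed is the mean speed in m/s.
- ctrl.set_joints(angles): joint-space move.
- ctrl.ungrasp() and ctrl.close_gripper(force=None): open the fingers fully, or close them until they stop; force is the grip in N (None keeps the last).
- ctrl.pause(seconds).
- ctrl.ik(position, orientation): joint angles nearest the present ones, or None.
- get_state(): the state.
- vision.grab_frame(name): name is "side" or "top"; returns (picture, depth): 420x560x3 uint8, blue, green, red; 420x560 float32, m along the optical axis (not along the pixel's ray), 0 where there is no reading.
- vision.camera_info(name): a dict with "mtx" (3x3 intrinsics, pixels), "R" (3x3) and "t" (3): a world point X has camera coordinates R X + t. Camera axes: x right, y down, z forward; pixel columns grow to the right and rows downward; lengths in m; the calibration is good to about 2 mm. A picture is of the moment at which its call begins. camera_info takes no time and is no camera call.
A pose or a line that the arm cannot do raises ctrl.Unreachable and nothing moves.
- ticket.close_job(): hands the job in, once; it reports no verdict.
Trained networks look in the newest picture that a camera, given by its name, has taken for a name from the list of things; names that differ only in an ending like _2 or _b are one class to them, and where a whole thing is asked for, a point or a joint stands for the part that bears it (a point fixed in the world has none). Each returns a list of dicts, best first, with "p" (0 to 1); they miss things now and then, are a little off and sometimes report something else, mostly with a low value. They report only what shows in the picture. A call takes as long as a camera call.
- models.recognise(camera, target): "point" ([column, row] in pixels, amid what is visible of it).
- models.masks_of(camera, target): "mask" (420x560 bool, what is visible of it) and "point" ([column, row] in pixels, amid what is visible of it).
The state is a dict: "time": time; "qpos": joint angles; "qd": joint speeds; "tau": joint torques, N m; "tcp_pos": TCP position; "eef_rot": TCP orientation; "contact_force": force on the tool from outside, world axes, zero at the start; "wrist_torque": the same for the moment, N m; "width": finger opening in m.
Only numpy, scipy, OpenCV 4.12 (cv2) and the standard library are available. Lean on these libraries where they do the work, as an engineer would, in place of code of your own. Each camera call takes 0.05 s, during which the arm holds its last target.

## Task

The tall round mixing rod stands in the instrument case under one of the two sliding covers: slide that cover past the other one, lift the rod out, and lower it foot first into the jug (do not drop it in), so that you leave it leaning against the rim at the pouring lip, opposite the jug's handle. Leave the jug standing where it is, the short flat-handled spatula in its place in the case, and the bowl undisturbed.

Things in the scene. Friction and masses are not known exactly. Their poses are not given: they have to be found in the camera images.
- case: White instrument case, fixed, 190 (x) x 380 (y) mm, 166 mm high to its top rails (long rails 166 mm apart inside). Origin: centre of underside; covers slide along its y; z up. Inner floor at z 7 mm. Two square wells, 18 mm inside, tops at z 52 mm, at x 0, y +112 and -112 mm: one holds the rod, one the spatula (either way round). Two smoked clear sliding covers form its top.
- cover_left (a joint): Travel (m) of the left (+y) cover, 164 x 188 x 5 mm, on the high track (top face 164 mm over the case's origin): 0 = shut, spanning case y -6 to +182 mm; grows as it slides to -y over the right cover, to 0.130 at most. Friction about 1.5 N; stays put. Starts 0 to 10 mm open. The low cover's pull stops against the high cover, so open one with the other nearly shut.
- cover_right (a joint): Travel (m) of the right (-y) cover, same size, on the low track (top face 155 mm over the case's origin): 0 = shut, spanning case y +6 to -182 mm; grows as it slides to +y under the left cover, to 0.130 at most; it may stop some mm short or push the left one shut when its pull meets the left cover. Friction about 1.5 N; stays put. Starts 0 to 10 mm open.
- cover_left_pull (a point): Top centre of the left cover's pull: upright aluminium bar 70 mm long along the case's x, 10 mm thick along its y, rising 31 mm above that cover to 195 mm over the case's origin; at case y +160 mm when shut. Moves with the cover; axes as the case's.
- cover_right_pull (a point): Top centre of the right cover's pull: upright aluminium bar 70 mm long along the case's x, 10 mm thick along its y, rising 40 mm above that cover to 195 mm over the case's origin; at case y -160 mm when shut. Moves with the cover; axes as the case's.
- rod: Mixing rod, plain steel, round, 135 mm long, about 90 g: shaft 15 mm in diameter up to 62 mm, then a handle 18 mm in diameter from 66 to 129 mm, bevelled top. Origin: centre of the foot's underside; z along the rod to its top. Starts upright, foot down on the case's floor in a well with 1.5 mm play all round, top 8 to 17 mm below the covers. Taller than the spatula.
- rod_top (a point): Centre of the top end of the rod, 135 mm from its foot.
- spatula: The other instrument in the case, to be left alone: plain steel, 104 mm tall, round 15 mm shaft with a flat handle (28 x 5 mm, 50 mm high) on top, standing in the other well. Origin: centre of its foot.
- jug: White plastic jug, loose, about 450 g, 80 mm high, 58 mm wide at the foot, 62 mm at the rim, walls 3 mm (mouth 56 mm inside), inner floor 5 mm above the origin. Origin: centre of underside; z up; +x points to the small pouring lip at the rim (juts out about 9 mm), -x to the loop handle (reaches 63 mm from the axis, 20 to 68 mm high).
- bowl: White bowl, loose, 90 mm in diameter, 45 mm high, a bystander near the jug (the two swap places from start to start). Origin: centre of its underside.

How it is judged:
By the outcome, as a careful person would: the job done as asked, in the order asked, and still so for the second after the job is handed in, with the robot touching nothing.
It also fails if it takes over 54 s, if anything falls off the work surface, if the arm or the gripper's body presses on something with over 40 N, if the wrist force passes 120 N, or if a joint passes its speed limit or range.

## Working session

There is one attempt and no reset: what is moved stays moved. The work goes in short steps, each a Python script; the robot and the scene stay as the last script left them, time stands still between calls to the robot, and variables do not carry over. Pictures are saved under pics/ and viewed, and the job is handed in when it is done.

```bash
ls -la; mkdir -p pics
cat > h.py <<'E'
import numpy as np, cv2
from station import ctrl,get_state,vision,ticket,models
def cam(n):
    c=vision.camera_info(n); return np.array(c["mtx"]),np.array(c["R"]),np.array(c["t"]).ravel()
def unproj(n,uv,d):
    K,R,t=cam(n); uv=np.atleast_2d(uv).astype(float); d=np.atleast_1d(d)
    r=np.c_[(uv[:,0]-K[0,2])/K[0,0],(uv[:,1]-K[1,2])/K[1,1],np.ones(len(uv))]
    return (r*d[:,None]-t)@R
def atz(n,uv,z):
    K,R,t=cam(n); uv=np.atleast_2d(uv).astype(float)
    r=np.c_[(uv[:,0]-K[0,2])/K[0,0],(uv[:,1]-K[1,2])/K[1,1],np.ones(len(uv))]@R
    c=-R.T@t
    return c+r*((z-c[2])/r[:,2])[:,None]
def proj(n,X):
    K,R,t=cam(n); p=(np.atleast_2d(X)@R.T+t)@K.T
    return p[:,:2]/p[:,2:]
E
python3 - <<'E'
from h import *
for n in("side","top"):
    p,d=vision.grab_frame(n); cv2.imwrite(f"pics/{n}0.png",p); np.save(f"{n}0.npy",d)
    K,R,t=cam(n); print(n,K.round(1).tolist(),(-R.T@t).round(3),R.round(2).tolist())
    for k in["case","cover_left_pull","cover_right_pull","rod","rod_top","spatula","jug","bowl"]:
        print(k,[(np.round(r["point"]).tolist(),round(r["p"],2)) for r in models.recognise(n,k)][:3])
s=get_state();print(s["time"],s["tcp_pos"],s["eef_rot"],s["width"],ctrl.pinch_z)
E
```

```text
total 12
drwxr-xr-x  3 agent agent 4096 Dec  7 16:14 .
drwxr-xr-x 23 root  root  4096 Dec  7 16:14 ..
drwxr-xr-x  2 agent agent 4096 Dec  7 16:14 pics
side [[430.0, 0.0, 285.0], [0.0, 430.0, 210.1], [0.0, 0.0, 1.0]] [ 0.233 -0.05   0.947] [[0.12, -0.99, 0.0], [-0.95, -0.11, -0.31], [0.3, 0.04, -0.95]]
case [([240.0, 198.0], 0.69)]
cover_left_pull [([196.0, 183.0], 0.81)]
cover_right_pull [([287.0, 191.0], 0.59)]
rod [([195.0, 187.0], 0.42)]
rod_top []
spatula []
jug [([401.0, 201.0], 0.83)]
bowl [([416.0, 272.0], 0.66)]
top [[535.8, 0.0, 278.4], [0.0, 535.8, 204.8], [0.0, 0.0, 1.0]] [ 0.27  -0.007  1.287] [[-0.0, -1.0, 0.01], [-0.98, 0.0, -0.2], [0.2, -0.01, -0.98]]
case [([237.0, 198.0], 0.85)]
cover_left_pull [([199.0, 194.0], 0.78), ([238.0, 199.0], 0.54)]
cover_right_pull [([282.0, 186.0], 0.58)]
rod []
rod_top []
spatula []
jug [([384.0, 183.0], 0.63)]
bowl [([403.0, 246.0], 0.77)]
0.9 [ 0.22994258 -0.58113256  0.20977819] [-2.25040873e-05  9.82309252e-01  1.87265941e-01 -1.45575386e-06] 0.08574092017308592 -0.0187
```

View pics/side0.png

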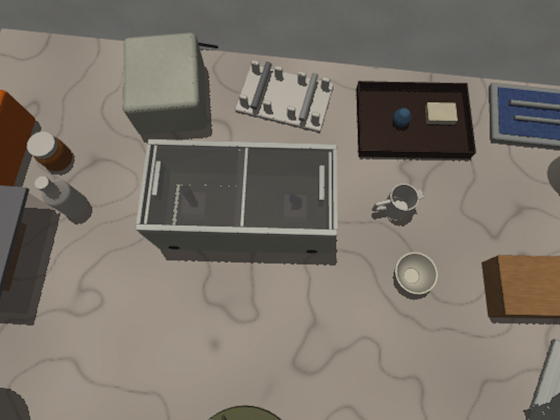

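View pics/top0.png

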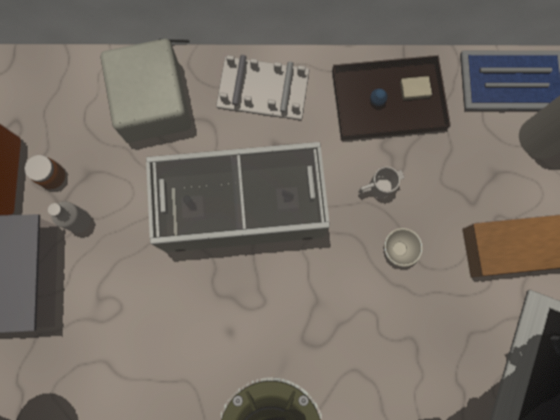

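Run:
```python
import cv2,numpy as np
a=cv2.imread("pics/side0.png")[130:270,130:345]; a=cv2.convertScaleAbs(a,alpha=1.4)
cv2.imwrite("pics/sz.png",cv2.resize(a,None,fx=3.7,fy=3.7,interpolation=cv2.INTER_CUBIC))
a=cv2.imread("pics/top0.png")[135:255,140:335]; a=cv2.convertScaleAbs(a,alpha=1.6)
cv2.imwrite("pics/tz.png",cv2.resize(a,None,fx=4,fy=4,interpolation=cv2.INTER_CUBIC))
a=cv2.imread("pics/side0.png")[170:305,355:455]
b=cv2.imread("pics/top0.png")[155:275,345:435]
cv2.imwrite("pics/jz.png",np.hstack([cv2.resize(a,(400,540)),cv2.resize(b,(400,540))]))
```

```text
(no output)
```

View pics/sz.png

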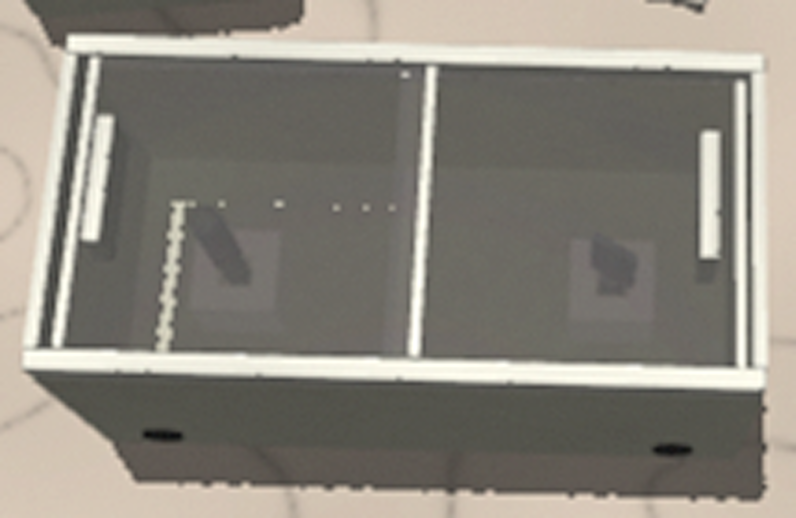

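View pics/tz.png

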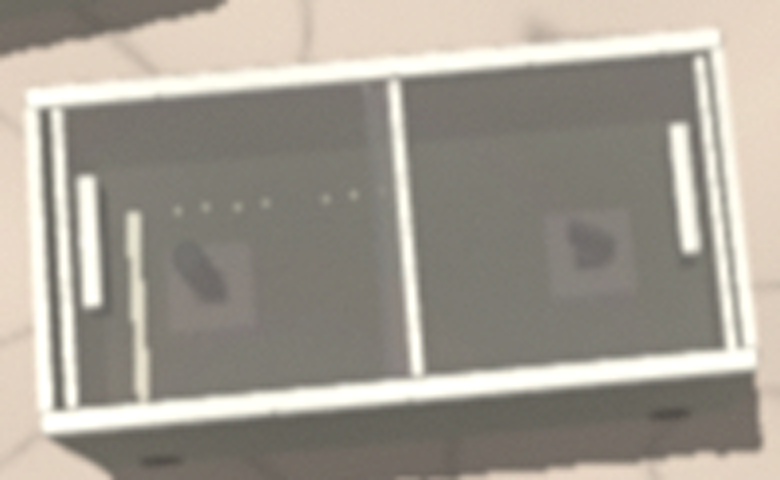

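View pics/jz.png

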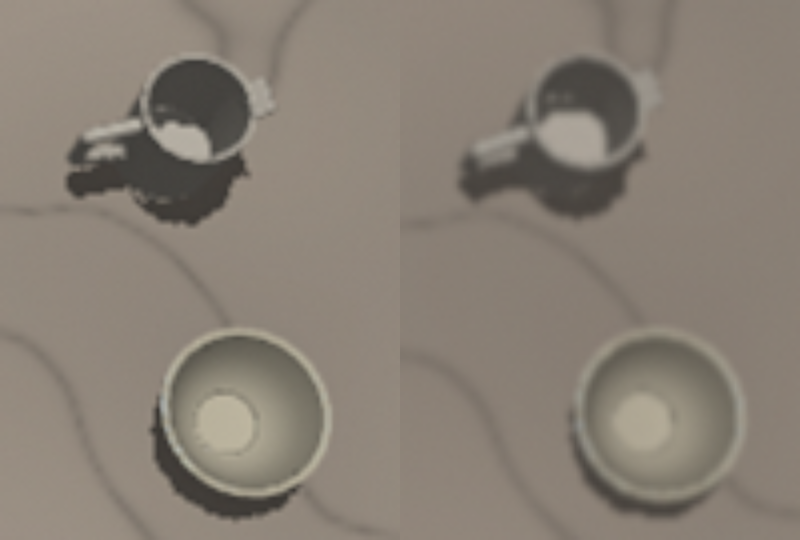

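```bash
cat >> h.py <<'E'
def rect(n,img,z,x0,x1,y0,y1,s=1000):
    # out image: row = (x1-x)*s, col=(y1-y)*s
    src=np.array([[x0,y0],[x0,y1],[x1,y1],[x1,y0]],float)
    uv=proj(n,np.c_[src,np.full(4,z)])
    dst=np.c_[(y1-src[:,1])*s,(x1-src[:,0])*s]
    H=cv2.getPerspectiveTransform(uv.astype(np.float32),dst.astype(np.float32))
    return cv2.warpPerspective(img,H,(int((y1-y0)*s),int((x1-x0)*s)),flags=cv2.INTER_CUBIC)
E
python3 - <<'E'
from h import *
for n in("side","top"):
    img=cv2.imread(f"pics/{n}0.png"); d=np.load(f"{n}0.npy")
    # rough from depth
    vv,uu=np.mgrid[0:420,0:560]; P=unproj(n,np.c_[uu.ravel(),vv.ravel()],d.ravel())
    ok=(d.ravel()>0)&(abs(P[:,2]-.166)<.006)&(P[:,0]>.3)&(P[:,0]<.75)&(P[:,1]>-.2)&(P[:,1]<.4)
    Q=P[ok]; print(n,ok.sum(),Q.min(0),Q.max(0))
    g=img.min(2).ravel(); w=(g>150)
    Q=P[ok&w] ; print(w.sum(),len(Q))
    X=atz(n,np.c_[uu.ravel(),vv.ravel()][ok&w],.166)
    (c,s,a)=cv2.minAreaRect(X[:,:2].astype(np.float32)); print(np.round(c,4),np.round(s,4),a)
    rr=rect(n,img,.166,.35,.7,-.2,.3,1500); cv2.imwrite(f"pics/r_{n}.png",cv2.convertScaleAbs(rr,alpha=1.4))
E
```

```text
side 10386 [ 0.40969517 -0.12203502  0.1600009 ] [0.63247577 0.27187805 0.17179203]
5580 2153
[0.5221 0.0746] [0.1863 0.3787] 5.245523929595947
top 9022 [ 0.41206507 -0.12625327  0.16000793] [0.63492709 0.26893189 0.1719156 ]
3747 1025
[0.5232 0.0719] [0.1843 0.3771] 5.259240627288818
```

View pics/r_side.png

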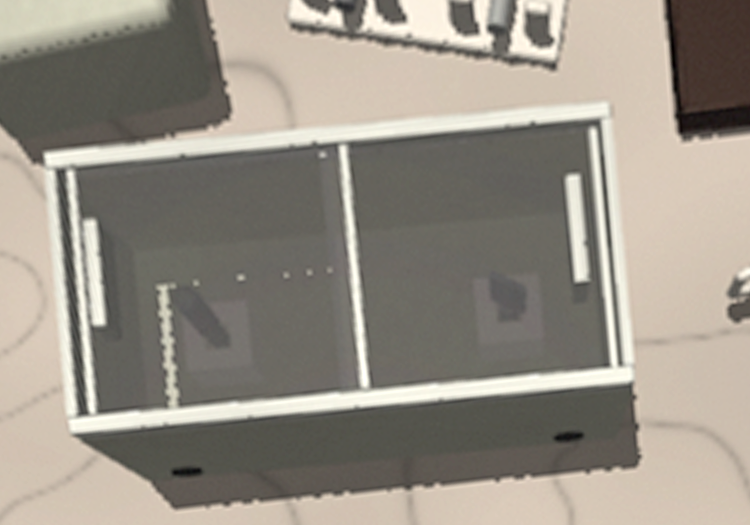

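View pics/r_top.png

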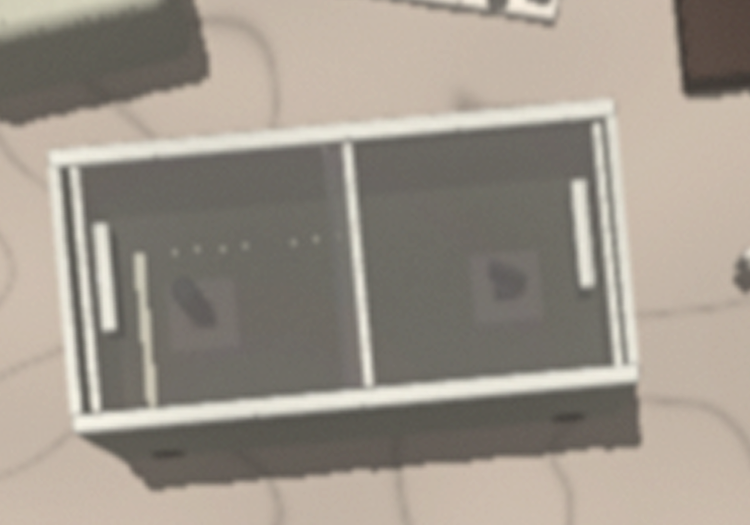

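```bash
cat >> h.py <<'E'
TH=np.deg2rad(5.25); CC=np.array([.5226,.0733])
cx=np.array([np.cos(TH),np.sin(TH)]); cy=np.array([-np.sin(TH),np.cos(TH)])
def c2w(x,y,z): return np.r_[CC+cx*x+cy*y,z]
E
python3 - <<'E'
from h import *
ims=[]
for n in("side","top"):
    img=cv2.imread(f"pics/{n}0.png"); img=cv2.convertScaleAbs(img,alpha=1.5)
    o=np.array([140,130]); s=4
    a=cv2.resize(img[130:250,140:340],None,fx=s,fy=s,interpolation=cv2.INTER_CUBIC)
    def L(A,B,c):
        p=[tuple(int(v) for v in ((proj(n,X)[0]-o+.5)*s)) for X in(A,B)]; cv2.line(a,*p,c,1)
    for y,c in((.112,(0,0,255)),(-.112,(0,255,255))):
        for dx,dy in((-.009,0),(.009,0),(0,.009),(0,-.009)):
            L(c2w(dx,y+dy,.052),c2w(dx,y+dy,.007+.135),(0,0,255)); 
            L(c2w(dx,y+dy,.052),c2w(dx,y+dy,.007+.104),(0,255,0))
    for sx in(-1,1):
        L(c2w(sx*.095,-.19,.166),c2w(sx*.095,.19,.166),(255,0,0)); L(c2w(-.095,sx*.19,.166),c2w(.095,sx*.19,.166),(255,0,0))
        L(c2w(-.035,sx*.16,.195),c2w(.035,sx*.16,.195),(255,0,255))
    cv2.imwrite(f"pics/ov_{n}.png",a)
E
```

```text
(no output)
```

View pics/ov_side.png

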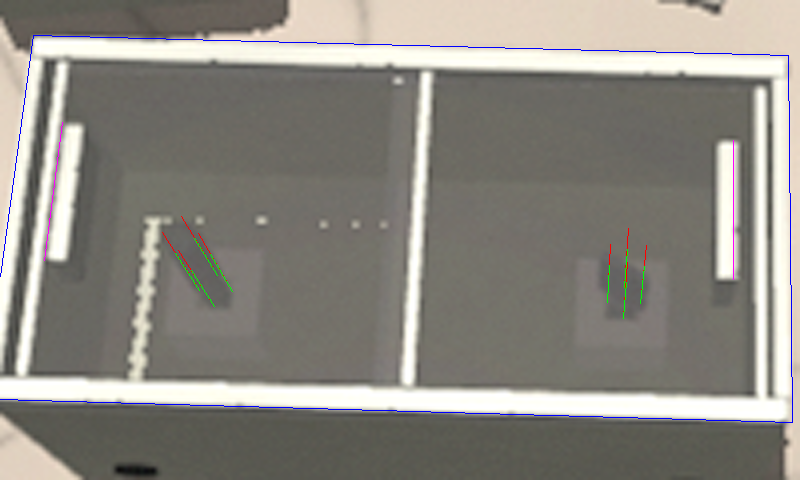

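View pics/ov_top.png

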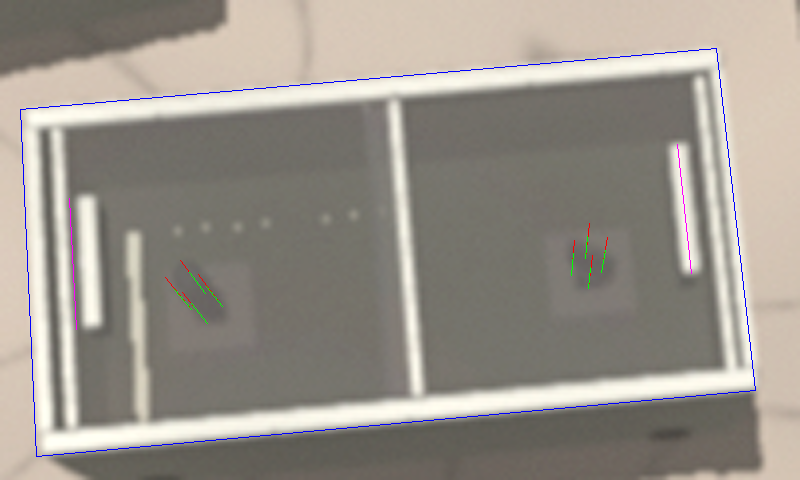

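Run:
```python
from h import *
from scipy.optimize import least_squares
vv,uu=np.mgrid[0:420,0:560]; UV=np.c_[uu.ravel(),vv.ravel()]
for n,c0 in(("side",(401,201)),("top",(384,183))):
    d=np.load(f"{n}0.npy"); P=unproj(n,UV,d.ravel()); 
    near=(np.abs(UV-np.array(c0)).max(1)<32)
    # bright rim: use depth
    ok=near&(P[:,2]>.074)&(P[:,2]<.09); X=atz(n,UV[ok],.08)[:,:2]
    f=lambda p:np.hypot(X[:,0]-p[0],X[:,1]-p[1])-.0295
    r=least_squares(f,[*np.median(X,0)],loss="soft_l1",f_scale=.002)
    c=r.x; rr=np.hypot(*(X-c).T); far=X[rr>.034]; print(n,ok.sum(),c.round(4),"rms",np.sqrt(np.mean(f(c)[rr<.034]**2)),"z",np.median(P[ok,2]))
    if len(far): m=far.mean(0)-c; print(" lip n",len(far),m.round(4),np.rad2deg(np.arctan2(m[1],m[0])), np.hypot(*far.T-c[:,None]).max())
    hk=near&(P[:,2]>.055)&(P[:,2]<.074); Q=P[hk][:,:2]; q=np.hypot(*(Q-c).T); Q=Q[(q>.04)&(q<.07)]
    if len(Q): m=Q.mean(0)-c; print(" handle n",len(Q),m.round(4),np.rad2deg(np.arctan2(m[1],m[0])))
# pulls
for n in("side","top"):
    d=np.load(f"{n}0.npy"); P=unproj(n,UV,d.ravel()); ok=(abs(P[:,2]-.195)<.007)&(P[:,0]>.4)&(P[:,0]<.65)&(P[:,1]>-.15)&(P[:,1]<.3)
    X=atz(n,UV[ok],.195)[:,:2]-CC; X=np.c_[X@cx,X@cy]
    for s in(1,-1):
        q=X[(X[:,1]*s>.12)&(X[:,1]*s<.18)&(abs(X[:,0])<.05)]; print(n,s,len(q),q.min(0).round(4),q.max(0).round(4),q.mean(0).round(4))
```

```text
side 194 [ 0.5697 -0.2676] rms 0.001800633109739023 z 0.07802089502981781
 lip n 22 [ 0.0115 -0.0343] -71.51126316070281 0.038752961788722076
 handle n 47 [-0.0163  0.0499] 108.0865245747036
top 173 [ 0.5723 -0.2717] rms 0.0017903519219464327 z 0.07960254591958145
 lip n 27 [ 0.0078 -0.0238] -71.85583267034339 0.05820581835928871
 handle n 41 [-0.0165  0.0492] 108.50886651336273
side 1 217 [-0.0377  0.1477] [0.0333 0.1597] [-0.003  0.154]
side -1 175 [-0.0365 -0.1602] [ 0.0321 -0.1525] [-0.0025 -0.1564]
top 1 176 [-0.0344  0.1447] [0.0349 0.1563] [0.0003 0.1508]
top -1 159 [-0.0352 -0.1654] [ 0.0344 -0.1552] [-0.     -0.1603]
```

```bash
cat >> h.py <<'E'
from scipy.spatial.transform import Rotation as Ro
def quat(zt,yt):
    zt=np.array(zt,float);zt/=np.linalg.norm(zt); yt=np.array(yt,float); yt-=zt*(yt@zt); yt/=np.linalg.norm(yt)
    R=np.c_[np.cross(yt,zt),yt,zt]; q=Ro.from_matrix(R).as_quat(); return np.r_[q[3],q[:3]]
SG=1
def q_case(): return quat([0,0,-1],SG*np.r_[cx,0])
JC=np.array([.571,-.2697]); LA=np.deg2rad(-71.7); LD=np.r_[np.cos(LA),np.sin(LA),0]; LP=np.r_[-LD[1],LD[0],0] # perp, ~ +x
def place(phi,xf,zf,along=.115):
    """TCP pose for rod foot-centre at jug x=xf, world z=zf"""
    u=np.cos(phi)*np.r_[0,0,1]+np.sin(phi)*LD
    p=np.r_[JC,0]+LD*xf+np.r_[0,0,zf]+u*(along+ctrl.pinch_z)
    return p,quat(-u,SG*LP)
E
python3 - <<'E'
import h; from h import *
d=np.load("side0.npy"); vv,uu=np.mgrid[0:420,0:560]; P=unproj("side",np.c_[uu.ravel(),vv.ravel()],d.ravel())
H=P[(d.ravel()>0)&(P[:,2]>.09)]
g=np.round(H[:,:2]/.05)
for k in np.unique(g,axis=0):
    m=(g==k).all(1)
    if m.sum()>15 and k[0]*.05>.15: print((k*.05).round(2),H[m,2].max().round(3),end="; ")
print()
print(get_state()["qpos"])
for s in(1,-1):
    h.SG=s
    for nm,p,q in[("push0",c2w(0,.19,.26),q_case()),("push",c2w(0,.05,.178),q_case()),("rod",c2w(0,.112,.1033),q_case()),("lift",c2w(0,.112,.33),q_case()),
      ("pl hi",*place(.36,-.013,.17)),("pl lo",*place(.36,-.013,.008))]:
        r=ctrl.ik(p,q); print(s,nm,np.round(p,3),None if r is None else np.round(r,2))
E
```

```text
[0.25 0.5 ] 0.116; [0.3 0.5] 0.125; [0.35 0.5 ] 0.126; [0.35 0.55] 0.124; [0.4 0.1] 0.167; [0.4  0.15] 0.168; [0.4 0.2] 0.169; [0.4  0.25] 0.168; [0.4 0.5] 0.126; [0.4  0.55] 0.126; [ 0.45 -0.1 ] 0.168; [ 0.45 -0.05] 0.168; [ 0.45 -0.  ] 0.171; [0.45 0.05] 0.169; [0.45 0.1 ] 0.171; [0.45 0.15] 0.168; [0.45 0.2 ] 0.197; [0.45 0.25] 0.194; [0.45 0.45] 0.151; [0.45 0.5 ] 0.126; [0.45 0.55] 0.126; [ 0.5 -0.1] 0.197; [ 0.5  -0.05] 0.159; [0.5 0. ] 0.159; [0.5  0.05] 0.168; [0.5 0.1] 0.167; [0.5  0.15] 0.168; [0.5 0.2] 0.197; [0.5  0.25] 0.198; [0.5  0.45] 0.153; [0.5 0.5] 0.152; [0.5  0.55] 0.124; [ 0.55 -0.1 ] 0.198; [ 0.55 -0.05] 0.182; [ 0.55 -0.  ] 0.158; [0.55 0.05] 0.167; [0.55 0.1 ] 0.168; [0.55 0.15] 0.168; [0.55 0.2 ] 0.194; [0.55 0.25] 0.196; [ 0.6 -0.1] 0.17; [ 0.6  -0.05] 0.169; [ 0.6 -0. ] 0.169; [0.6  0.05] 0.168; [0.6 0.1] 0.169; [0.6  0.15] 0.168; [0.6 0.2] 0.169; [0.6  0.25] 0.169; [0.6 0.6] 0.11; [ 0.65 -0.1 ] 0.169; [ 0.65 -0.05] 0.167; [0.65 0.6 ] 0.129; [0.65 0.65] 0.129; [0.7 0.2] 0.123; [0.7  0.25] 0.124; [0.7 0.3] 0.124; [0.7  0.35] 0.123; [0.7 0.6] 0.127; [0.7  0.
[... 587 characters left out ...]
21  0.66 -0.98  1.85  0.65  0.99 -0.96]
1 lift [0.512 0.185 0.33 ] [ 0.32  0.47 -1.17  1.49  0.44  1.47 -0.76]
1 pl hi [ 0.578 -0.29   0.26 ] [ 0.87  0.77 -0.73  1.05  0.18  1.67  0.56]
1 pl lo [ 0.578 -0.29   0.098] [ 0.87  0.87 -0.67  1.29  0.22  1.35  0.59]
-1 push0 [0.505 0.263 0.26 ] [ 0.18  0.6  -1.22  1.56  0.57  1.39  2.13]
-1 push [0.518 0.123 0.178] [ 0.46  0.63 -1.22  1.79  0.64  1.19  2.27]
-1 rod [0.512 0.185 0.103] [ 0.31  0.77 -1.23  1.85  0.81  1.13  2.02]
-1 lift [0.512 0.185 0.33 ] [ 0.34  0.5  -1.22  1.48  0.47  1.48  2.35]
-1 pl hi [ 0.578 -0.29   0.26 ] [ 0.52  0.7   0.1   1.06 -0.28  1.67 -2.21]
-1 pl lo [ 0.578 -0.29   0.098] [ 0.52  0.81  0.08  1.29 -0.29  1.35 -2.13]
```

Run:
```python
from h import *
s=get_state(); p=s["tcp_pos"]; t0=s["time"]
ctrl.movel(np.r_[p[:2],.33],max_speed=.3)
ctrl.close_gripper()
ctrl.movep(c2w(0,.188,.27),q_case()); print(get_state()["time"])
ctrl.movel(c2w(0,.188,.176),max_speed=.2)
s=get_state();print(s["time"],s["tcp_pos"],s["contact_force"],s["width"])
for y in(.165,.13,.09,.06):
    ctrl.movel(c2w(0,y,.176),max_speed=.12); s=get_state(); print(round(s["time"],2),y,np.round(s["contact_force"],1),np.round((s["tcp_pos"][:2]-CC)@cy,4))
for n in("side","top"):
    a,d=vision.grab_frame(n); cv2.imwrite(f"pics/{n}1.png",a); np.save(f"{n}1.npy",d)
```

```text
5.325
5.9417 [0.50569303 0.26096199 0.17677172] [0.52527025 0.84339696 0.87777144] -6.719122021042154e-05
6.28 0.165 [-0.1 -0.   0.4] 0.1649
6.72 0.13 [ 0.6 -0.4 -0.1] 0.1307
7.21 0.09 [-0.2  0.8  0.2] 0.0908
7.61 0.06 [-0.  -0.1  0. ] 0.0607
```

View pics/side1.png

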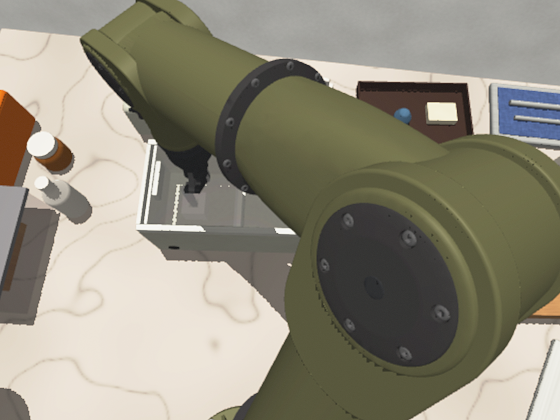

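Run:
```python
from h import *
for n in("side","top"):
    print(n,proj(n,[c2w(0,.06,.176),c2w(0,.112,.12),c2w(0,.16,.195),get_state()["tcp_pos"]]).round(0).tolist())
a=cv2.imread("pics/side1.png")[130:260,125:325]
b=cv2.imread("pics/top1.png")[130:260,125:325]
cv2.imwrite("pics/z1.png",cv2.resize(np.vstack([a,b]),None,fx=2.3*1.3,fy=2.3)); print(get_state()["tcp_pos"],Ro.from_quat(np.r_[get_state()["eef_rot"][1:],get_state()["eef_rot"][0]]).as_matrix().round(2))
```

```text
side [[208.0, 182.0], [187.0, 192.0], [153.0, 177.0], [207.0, 182.0]]
top [[207.0, 193.0], [187.0, 201.0], [158.0, 195.0], [206.0, 193.0]]
[0.51690214 0.13442283 0.17624224] [[-0.09  1.    0.  ]
 [ 1.    0.09  0.  ]
 [ 0.    0.   -1.  ]]
```

View pics/z1.png

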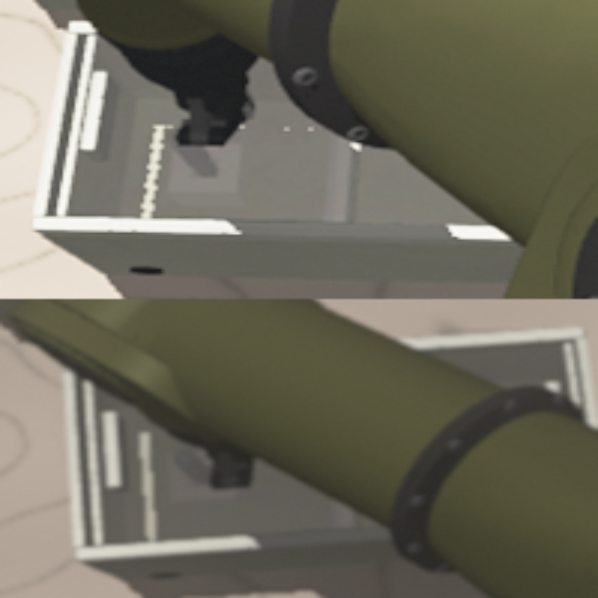

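Run:
```python
from h import *
vv,uu=np.mgrid[0:420,0:560]; UV=np.c_[uu.ravel(),vv.ravel()]
for n in("side","top"):
  d=np.load(f"{n}1.npy"); P=unproj(n,UV,d.ravel())
  L=np.c_[(P[:,:2]-CC)@cx,(P[:,:2]-CC)@cy,P[:,2]].reshape(420,560,3)
  r,c0=(183,150) if n=="side" else (200,155)
  for r in ((170,178,186,192) if n=="side" else (190,200,207)):
    print(n,r,[(c,*(L[r,c]*1000).round(0).astype(int)) for c in range(148,225,5)])
  img=cv2.imread(f"pics/{n}1.png"); img=cv2.convertScaleAbs(img,alpha=1.6)
  o=np.array([135,140]); a=cv2.resize(img[140:250,135:245],None,fx=5,fy=5,interpolation=cv2.INTER_CUBIC)
  p=(proj(n,[get_state()["tcp_pos"],get_state()["tcp_pos"]+[0,0,.05]])-o+.5)*5
  cv2.line(a,tuple(p[0].astype(int)),tuple(p[1].astype(int)),(0,0,255),2)
  cv2.imwrite(f"pics/zz_{n}.png",a)
```

```text
side 170 [(148, np.int64(31), np.int64(185), np.int64(156)), (153, np.int64(28), np.int64(173), np.int64(162)), (158, np.int64(13), np.int64(151), np.int64(198)), (163, np.int64(25), np.int64(150), np.int64(171)), (168, np.int64(28), np.int64(142), np.int64(165)), (173, np.int64(30), np.int64(134), np.int64(160)), (178, np.int64(28), np.int64(122), np.int64(167)), (183, np.int64(-38), np.int64(70), np.int64(325)), (188, np.int64(-39), np.int64(62), np.int64(326)), (193, np.int64(-37), np.int64(55), np.int64(324)), (198, np.int64(-28), np.int64(52), np.int64(302)), (203, np.int64(-17), np.int64(49), np.int64(277)), (208, np.int64(30), np.int64(64), np.int64(164)), (213, np.int64(31), np.int64(54), np.int64(163)), (218, np.int64(31), np.int64(44), np.int64(164)), (223, np.int64(-178), np.int64(-48), np.int64(659))]
side 178 [(148, np.int64(16), np.int64(185), np.int64(148)), (153, np.int64(-2), np.int64(159), np.int64(195)), (158, np.int64(-1), np.int64(151), np.int64(193)), (163, np.int64(11), np.int64(150), np.int64(165)), (168, np.int64(11), np.int64(140), np.int64(165)), (173, np.i
[... 3993 characters left out ...]
np.int64(166), np.int64(169)), (163, np.int64(-26), np.int64(150), np.int64(198)), (168, np.int64(-20), np.int64(146), np.int64(164)), (173, np.int64(-20), np.int64(136), np.int64(161)), (178, np.int64(-22), np.int64(125), np.int64(163)), (183, np.int64(-23), np.int64(114), np.int64(165)), (188, np.int64(-24), np.int64(103), np.int64(165)), (193, np.int64(-25), np.int64(93), np.int64(165)), (198, np.int64(-52), np.int64(66), np.int64(292)), (203, np.int64(-53), np.int64(57), np.int64(292)), (208, np.int64(-53), np.int64(48), np.int64(286)), (213, np.int64(-29), np.int64(50), np.int64(165)), (218, np.int64(-30), np.int64(40), np.int64(163)), (223, np.int64(-123), np.int64(-6), np.int64(616))]
```

View pics/zz_side.png

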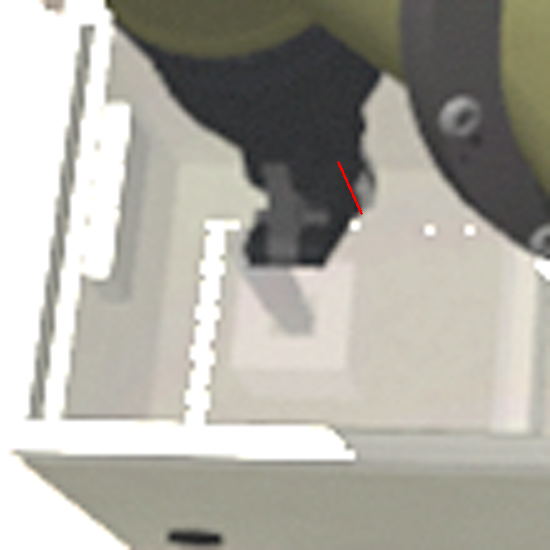

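View pics/zz_top.png

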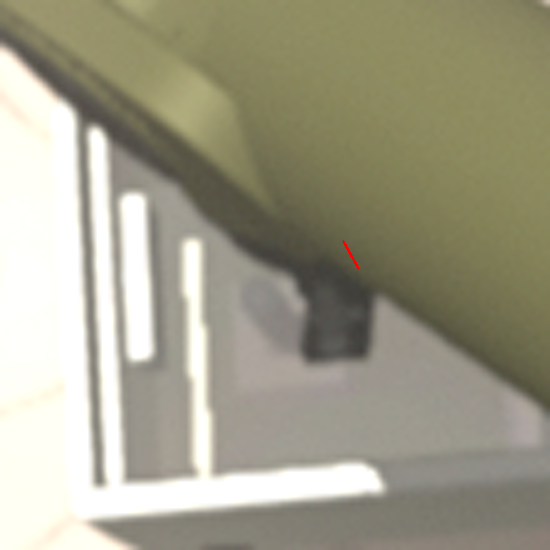

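The picture shows the cover unmoved. Its pull is still at side pixel (156,178), case y ≈ +152 mm, although the fingers passed that spot with no force reading. I don't know why the push missed, so I'll grip the pull instead and check the finger width.

Run:
```python
from h import *
ctrl.movel(c2w(0,.075,.235),max_speed=.25)
best=None
for s in(1,-1):
    q=quat([0,0,-1],s*np.r_[cy,0]); r=ctrl.ik(c2w(0,.152,.235),q)
    print(s,None if r is None else np.round(r,2))
    if r is not None and (best is None or abs(r-get_state()["qpos"]).max()<best[0]): best=(abs(r-get_state()["qpos"]).max(),q,s)
ctrl.ungrasp()
ctrl.movep(c2w(0,.152,.235),best[1])
ctrl.movel(c2w(0,.152,.172),max_speed=.15)
s=get_state(); print(s["time"],s["contact_force"],s["tcp_pos"])
ctrl.close_gripper(30)
s=get_state(); print(s["time"],s["width"],np.round(s["contact_force"],1),s["tcp_pos"])
```

```text
1 [ 0.26  0.6  -1.22  1.64  0.58  1.32  0.6 ]
-1 [-0.01  0.43 -0.68  1.64  0.29  1.17 -2.24]
10.7 [0.81909486 0.04148128 0.18999211] [0.50882887 0.22493455 0.17252573]
11.4 0.007801552758033746 [-0.2 -0.8  3.1] [0.50876584 0.22471633 0.17221101]
```

Run:
```python
from h import *
for y in(.14,.10):
    ctrl.movel(c2w(0,y,.172),max_speed=.1); s=get_state(); print(round(s["time"],2),y,np.round(s["contact_force"],1),s["width"],np.round((s["tcp_pos"][:2]-CC)@cy,4))
a,d=vision.grab_frame("side"); cv2.imwrite("pics/side2.png",a)
a=cv2.convertScaleAbs(a[130:260,125:345],alpha=1.3); cv2.imwrite("pics/z2.png",cv2.resize(a,None,fx=3.5,fy=3.5))
```

```text
11.67 0.14 [-1.4 -1.8  3.1] 0.007520556398940737 0.1391
12.22 0.1 [-0.3 -1.2  4.6] 0.008226807765998519 0.0988
```

View pics/z2.png

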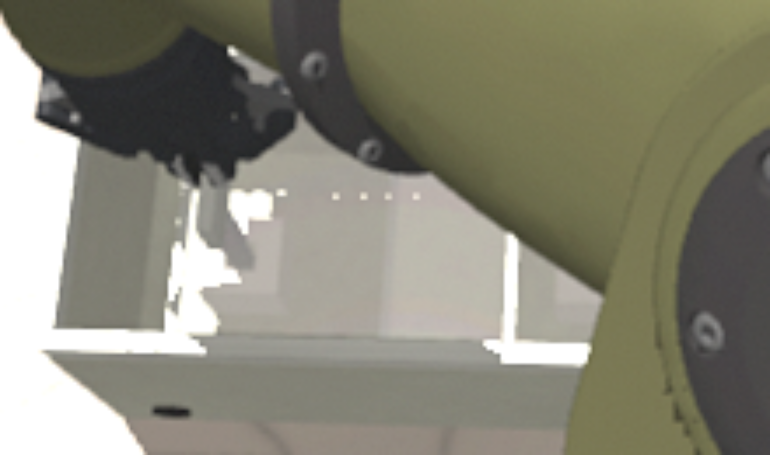

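Run:
```python
from h import *
for y in(.036,.031):
    ctrl.movel(c2w(0,y,.172),max_speed=.11); s=get_state(); print(round(s["time"],2),y,np.round(s["contact_force"],1),s["width"],np.round((s["tcp_pos"][:2]-CC)@cy,4))
ctrl.ungrasp()
ctrl.movel(c2w(0,.031,.25),max_speed=.25)
s=get_state(); print(s["time"])
a,d=vision.grab_frame("side"); cv2.imwrite("pics/side3.png",a); np.save("side3.npy",d)
print(ctrl.ik(c2w(0,.112,.22),q_case()))
a=cv2.convertScaleAbs(a[130:260,125:345],alpha=1.3); cv2.imwrite("pics/z3.png",cv2.resize(a,None,fx=3.5,fy=3.5))
```

```text
13.0 0.036 [-0.  -0.3  6.3] 0.007890971290535224 0.0348
13.25 0.031 [ 0.3 -1.   6.2] 0.007951594155122742 0.03
14.4417
[ 0.13468024  0.45113983 -0.79492493  1.69265473  0.34865181  1.14562956
 -0.66478722]
```

View pics/z3.png

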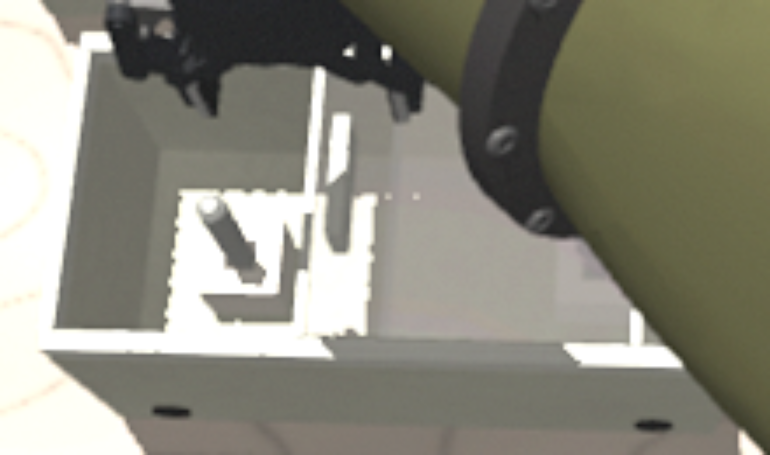

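Zoomed side view: the left cover is open and its pull is at about px (221,172). The rod's bright round top shows at about px (185,189).

Run:
```python
from h import *
print([ (r["point"],r["p"]) for r in models.recognise("side","rod_top")][:2])
t=atz("side",[184.5,189],.142)[0]; print(t,(t[:2]-CC)@cx,(t[:2]-CC)@cy)
d=np.load("side3.npy"); print(unproj("side",[184,189],d[189,184]))
ctrl.movep(c2w(0,.112,.235),q_case()); print(get_state()["time"],get_state()["tcp_pos"])
a,dd=vision.grab_frame("top"); cv2.imwrite("pics/top4.png",a)
a=cv2.convertScaleAbs(a[130:260,125:345],alpha=1.3); cv2.imwrite("pics/z4.png",cv2.resize(a,None,fx=3.5,fy=3.5))
print([ (r["point"],r["p"]) for r in models.recognise("top","rod_top")][:2])
```

```text
[([187.7, 197.1], 0.54)]
[0.50981946 0.18436128 0.142     ] -0.00256463933846592 0.11176480510879003
[[0.51024695 0.18581865 0.14040373]]
15.8583 [0.5122348  0.18454848 0.23455565]
[]
```

View pics/z4.png

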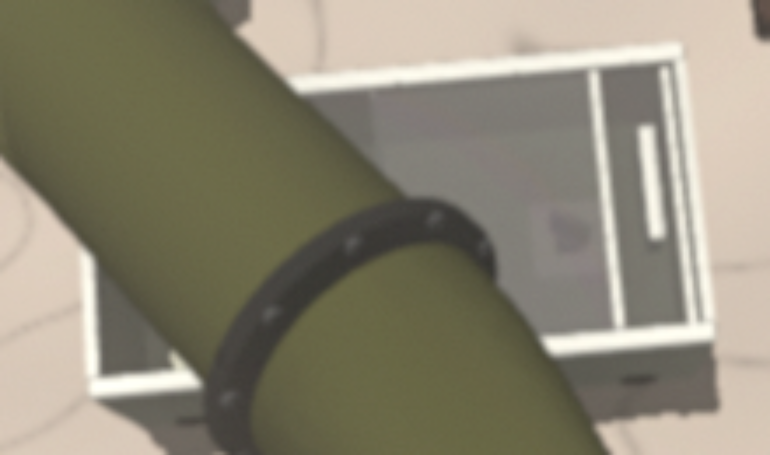

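Run:
```python
from h import *
P=lambda z:c2w(-.001,.112,z)
ctrl.movel(P(.1043),max_speed=.15)
s=get_state(); print(s["time"],np.round(s["contact_force"],1),s["tcp_pos"])
ctrl.close_gripper(40)
s=get_state(); print(s["time"],np.round(s["contact_force"],1),s["width"],s["tcp_pos"])
if s["width"]>.012:
    ctrl.movel(P(.14),max_speed=.1); s=get_state(); print(s["time"],np.round(s["contact_force"],1),s["width"])
    ctrl.movel(P(.335),max_speed=.25); s=get_state(); print(s["time"],np.round(s["contact_force"],1),s["width"])
    a,d=vision.grab_frame("side"); cv2.imwrite("pics/side5.png",a); np.save("side5.npy",d)
```

```text
16.9833 [-0.2 -0.2 -0.3] [0.51182257 0.18511805 0.1050495 ]
17.625 [0.  0.5 3.7] 0.015857593149235693 [0.51158239 0.18491448 0.10461236]
18.1333 [-0.6 -0.5  0.2] 0.015905337975992837
19.0667 [ 0.1  0.2 -1.2] 0.015565217259855619
```

View pics/side5.png

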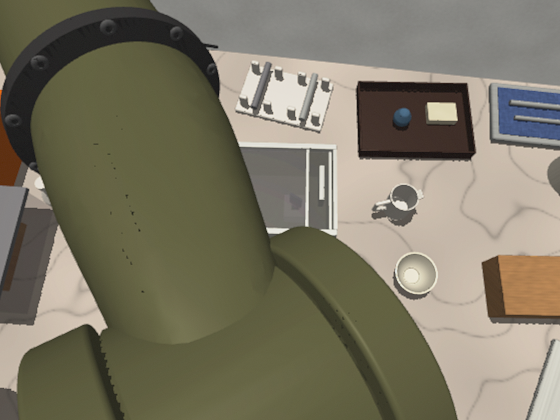

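Run:
```python
from h import *
ctrl.movel([.55,-.17,.335],max_speed=.3); s=get_state(); print(s["time"],s["qpos"].round(2))
p,q=place(.36,-.013,.14,.1163); print(p,ctrl.ik(p,q))
ctrl.movep(p,q); s=get_state(); print(s["time"],s["tcp_pos"],s["width"],np.round(s["contact_force"],1))
for n in("side","top"):
    a,d=vision.grab_frame(n); cv2.imwrite(f"pics/{n}6.png",a); np.save(f"{n}6.npy",d)
```

```text
20.4583 [ 0.72  0.42 -0.75  1.4   0.28  1.44  0.07]
[ 0.57771378 -0.29000058  0.23134353] [ 0.8859464   0.78910307 -0.76089043  1.10419908  0.20874106  1.61521003
  0.54915464]
21.1833 [ 0.57821852 -0.28881304  0.23099948] 0.01585035919225446 [0.4 0.5 0.1]
```

View pics/side6.png

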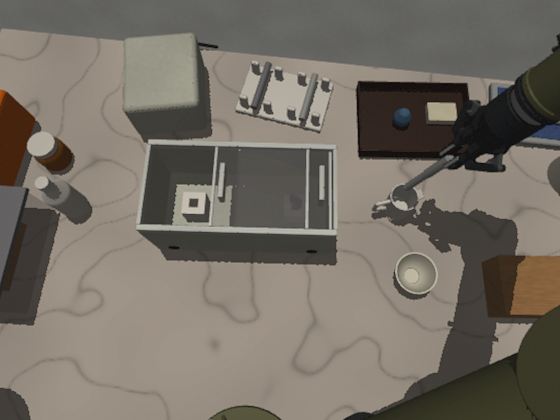

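View pics/top6.png

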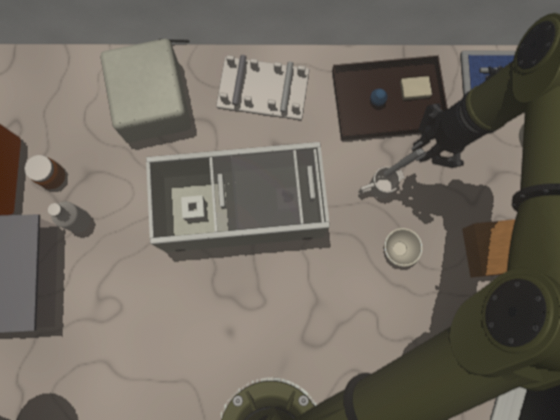

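Rod held, tilted, with its foot over the jug: side px ~(408,188), top px ~(388,178). I'll overlay the predicted rod and jug.

```bash
cat >> h.py <<'E'
def overlay(k,ctrs,out,foot=.0976):
    s_=get_state(); q=s_["eef_rot"]; R=Ro.from_quat(np.r_[q[1:],q[0]]).as_matrix(); u=-R[:,2]; F=s_["tcp_pos"]-u*foot
    ims=[]
    for n,c in zip(("side","top"),ctrs):
        img=cv2.imread(f"pics/{n}{k}.png"); o=np.array(c)-[30,35]; S=6
        a=cv2.resize(img[o[1]:o[1]+90,o[0]:o[0]+65],None,fx=S,fy=S,interpolation=cv2.INTER_CUBIC)
        def poly(X,col,cl=True):
            p=((proj(n,X)-o+.5)*S).astype(np.int32); cv2.polylines(a,[p],cl,col,1)
        t=np.linspace(0,2*np.pi,40)
        for r,z in((.031,.08),(.028,.08)): poly(np.c_[JC[0]+r*np.cos(t),JC[1]+r*np.sin(t),0*t+z],(255,0,0))
        poly(np.array([np.r_[JC,.08]+LD*.031,np.r_[JC,.08]+LD*.04]),(255,0,255))
        poly(np.array([np.r_[JC,.068]-LD*.031,np.r_[JC,.068]-LD*.063]),(255,0,255))
        for r,h0 in((.0075,0),(.009,.066)): poly(F+u*h0+r*(np.cos(t)[:,None]*R[:,0]+np.sin(t)[:,None]*R[:,1]),(0,0,255))
        poly(np.array([F,F+u*.1]),(0,255,0),False)
        ims.append(a)
    cv2.imwrite(out,np.hstack(ims)); return F,u
E
python3 - <<'E'
from h import *
print(overlay(6,[(401,195),(384,180)],"pics/ov6.png"))
E
```

```text
(array([ 0.56809201, -0.25488872,  0.14178578]), array([ 0.10939888, -0.33388403,  0.93624427]))
```

View pics/ov6.png

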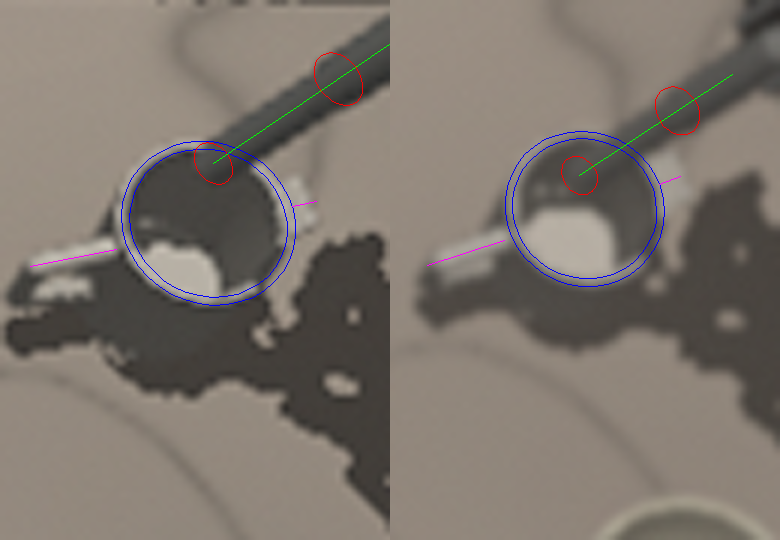

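Run:
```python
from h import *
f0=get_state()["contact_force"]
for zf in(.09,.05,.03,.016):
    p,q=place(.36,-.013,zf,.1163); ctrl.movel(p,max_speed=.15 if zf>.03 else .08)
    s=get_state(); f=s["contact_force"]-f0; print(round(s["time"],2),zf,np.round(f,1),s["width"],(s["tcp_pos"]-p).round(4))
    if np.linalg.norm(f)>4: print("contact"); break
for n in("side","top"):
    a,d=vision.grab_frame(n); cv2.imwrite(f"pics/{n}7.png",a)
overlay(7,[(401,195),(384,180)],"pics/ov7.png")
```

```text
21.77 0.09 [-0.6 -0.4  1.2] 0.015876970223333797 [0.0004 0.0008 0.0013]
22.18 0.05 [0.1 0.4 1.4] 0.01599512332224954 [0.0003 0.0001 0.0009]
22.58 0.03 [ 0.5 -0.7  0.7] 0.015839502295450645 [-0.0003  0.0001 -0.0005]
22.91 0.016 [-0.4 -0.2  0.5] 0.01596742222370398 [-0.0005  0.0001 -0.0008]
```

View pics/ov7.png

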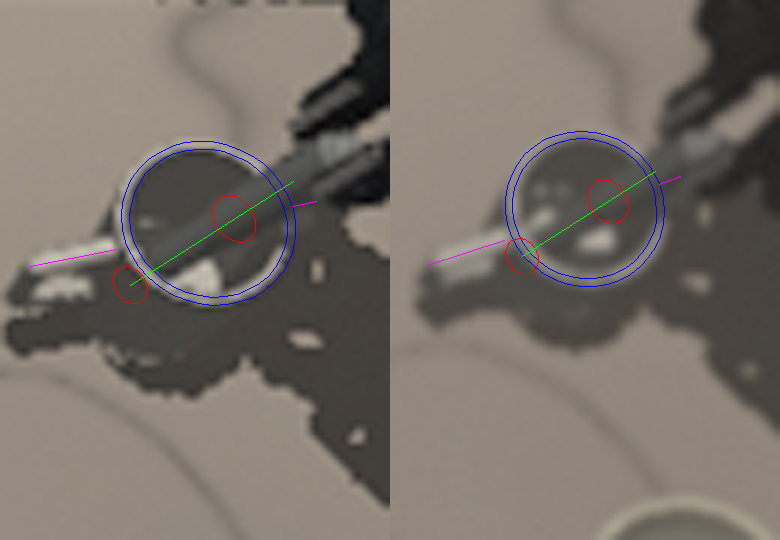

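Run:
```python
from h import *
ims=[]
for n,c in(("side",(401,195)),("top",(384,180))):
    a=cv2.imread(f"pics/{n}7.png")[c[1]-35:c[1]+30,c[0]-30:c[0]+35]
    a=np.clip((a/255.)**.5*255*1.1,0,255).astype(np.uint8); ims.append(cv2.resize(a,(390,390),interpolation=cv2.INTER_CUBIC))
cv2.imwrite("pics/g7.png",np.hstack(ims))
```

```text
(no output)
```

View pics/g7.png

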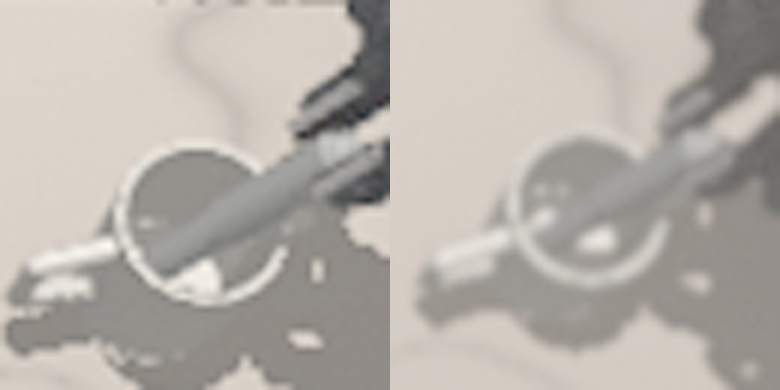

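Run:
```python
from h import *
f0=get_state()["contact_force"]
for zf in(.014,.011,.0095,.0085,.0078,.007,.0062,.0054):
    p,q=place(.385,-.013,zf,.1163); p=p-.001*LP
    if zf==.014: ctrl.movep(p,q)
    else: ctrl.movel(p,max_speed=.03)
    ctrl.pause(.1); fs=np.mean([get_state()["contact_force"]],0)
    s=get_state(); f=s["contact_force"]-f0; print(round(s["time"],2),zf,np.round(f,1),s["width"],(s["tcp_pos"]-p).round(4))
    if f[2]>2.0 or np.linalg.norm(f)>4: print("contact"); break
for n in("side","top"):
    a,d=vision.grab_frame(n); cv2.imwrite(f"pics/{n}8.png",a)
overlay(8,[(401,195),(384,180)],"pics/ov8.png")
```

```text
23.36 0.014 [ 0.7 -1.1  0.7] 0.015634534043757378 [ 0.0001 -0.      0.    ]
23.71 0.011 [ 0.2 -0.  -0.1] 0.015807008644728036 [-0.      0.0001  0.0001]
24.06 0.0095 [ 0.8  0.7 -0.6] 0.015926556527781847 [ 0. -0. -0.]
24.41 0.0085 [ 0.4 -0.4 -0.3] 0.015700261335228137 [0. 0. 0.]
24.76 0.0078 [ 0.9 -1.8  2.1] 0.01503413920413795 [ 0.0002 -0.0001  0.0002]
contact
```

View pics/ov8.png

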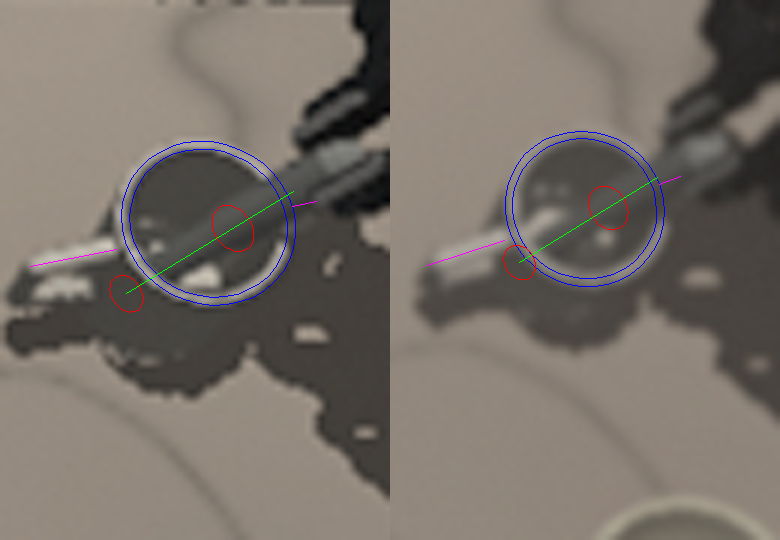

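Foot touched the jug's floor at the expected height (7.8 mm) and the jug hasn't moved. Releasing and retreating along the rod.

Run:
```python
from h import *
ctrl.ungrasp(); ctrl.pause(.2)
s=get_state(); q=s["eef_rot"]; z=Ro.from_quat(np.r_[q[1:],q[0]]).as_matrix()[:,2]
ctrl.movel(s["tcp_pos"]-z*.10,max_speed=.15)
p=get_state()["tcp_pos"]; ctrl.movel(p+[-.05,-.12,.06],max_speed=.3)
ctrl.pause(.5); print(get_state()["time"],get_state()["contact_force"])
for n,c in(("side",(401,195)),("top",(384,180))):
    a,d=vision.grab_frame(n); cv2.imwrite(f"pics/{n}9.png",a); np.save(f"{n}9.npy",d)
    print(n,[(k,[(np.round(r["point"],0).tolist(),round(r["p"],2)) for r in models.recognise(n,k)[:1]]) for k in("rod","rod_top","spatula","jug","bowl")])
ims=[]
for n,c in(("side",(401,195)),("top",(384,180))):
    a=cv2.imread(f"pics/{n}9.png")[c[1]-45:c[1]+35,c[0]-30:c[0]+50]
    ims.append(cv2.resize(np.clip((a/255.)**.6*255,0,255).astype(np.uint8),(390,390),interpolation=cv2.INTER_CUBIC))
cv2.imwrite("pics/g9.png",np.hstack(ims))
```

```text
27.675 [ 0.07568082 -0.42755718  0.31374765]
side [('rod', [([413.0, 196.0], 0.69)]), ('rod_top', [([416.0, 196.0], 0.51)]), ('spatula', []), ('jug', [([396.0, 203.0], 0.73)]), ('bowl', [([415.0, 274.0], 0.73)])]
top [('rod', [([393.0, 177.0], 0.8)]), ('rod_top', [([395.0, 178.0], 0.56)]), ('spatula', []), ('jug', [([379.0, 183.0], 0.72)]), ('bowl', [([402.0, 245.0], 0.88)])]
```

View pics/g9.png

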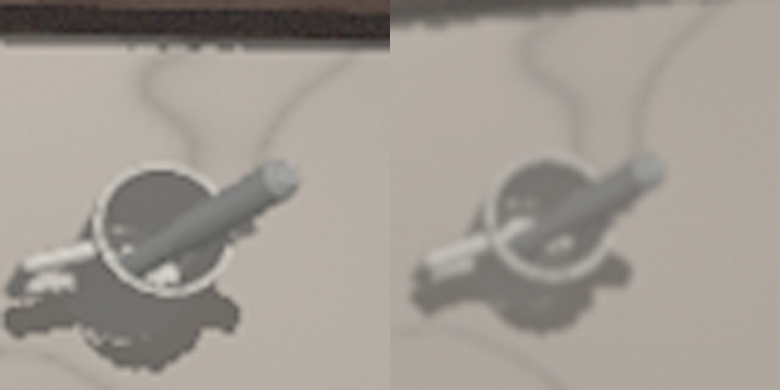

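View pics/side9.png

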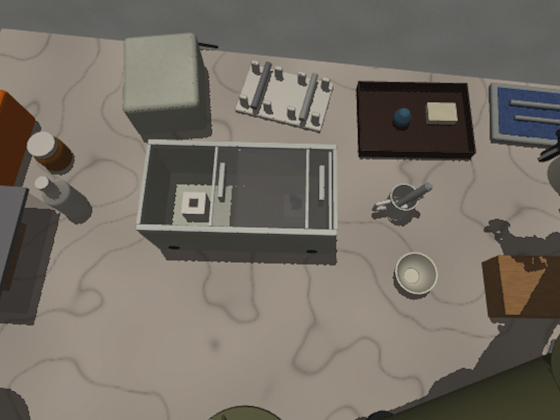

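Run:
```python
from h import *
X=[atz("side",[428,186.2],.13)[0],atz("top",[407,170],.13)[0]]
for n,x,c in zip(("side","top"),X,([.5697,-.2676],[.5723,-.2717])):
    v=x[:2]-c; print(n,x.round(4),"az err",np.rad2deg(np.arctan2(v@LP[:2],v@LD[:2])),"reach",np.hypot(*v))
d=np.load("side9.npy"); print(unproj("side",[428,186],d[186,428]))
```

```text
side [ 0.5795 -0.3021  0.13  ] az err -2.4088626014813648 reach 0.03588541112748284
top [ 0.5798 -0.3069  0.13  ] az err -6.317832283290777 reach 0.03599672310865875
[[ 0.57925695 -0.30159217  0.13166411]]
```

Run:
```python
from h import *
for n in("side","top"):
    a=cv2.imread(f"pics/{n}0.png").astype(int);b=cv2.imread(f"pics/{n}9.png").astype(int)
    r=(slice(245,305),slice(385,445)) if n=="side" else (slice(225,270),slice(380,425))
    print(n,"bowl diff",abs(a-b)[r].mean())
print(get_state()["time"]); ticket.close_job()
```

```text
side bowl diff 1.1305555555555555
top bowl diff 0.6870781893004115
28.275
the job is handed in; nothing more can be done
```

The rod is standing in the jug, foot first, leaning on the rim at the pouring lip. I handed the job in at about 28 s of the 54 s allowed.

**What I did:** The rod was under the left cover. I slid that cover about 120 mm over the right one by gripping its pull, then lifted the rod out upright. I lowered it into the jug tilted about 22°, let go only after the foot touched the jug's floor, and backed the gripper away along the rod.

**Last checks:**
- **Lean:** the rod top sits about 36 mm from the jug's axis. It points within 2° (side camera) to 6° (top camera) of the lip direction, opposite the handle.
- **Jug:** it showed no movement in the overlays up to release, and it still stands in place in the last pictures.
- **Bowl:** its picture region is practically unchanged from the start.
- **Spatula:** it still shows as a dark shape in its well under the covers, though the recogniser did not report it there, before or after.

**What failed or disagreed:**
- **First push on the cover:** pushing the pull with closed fingers did not move it. The fingers passed that spot with no force reading, and I did not find out why. The grip on the pull then worked.
- **Camera positions:** the two cameras disagreed by 3–4 mm, so I used their average.
- **Gripper width:** it reads about 2 mm under the true size on both the pull and the rod.

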